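# Gauge the parquet lozenges and lay each in its tray

### The job

On the turntable two tulipwood parquet lozenges with grip posts hang in dark rests; each has a hidden backing that is either thin or thick. Take them one at a time: stand the lozenge on the round brass pad of the step gauge and feel whether its face comes level with the step (thin) or stands above it (thick), then set it down, not dropped, lengthwise in the tray in which its face lies flush with the rim: the white-floored shallow tray for a thin one, the blue-floored deep tray for a thick one, before fetching the next. Let go of both and leave the other things where they are.

Things in the scene. Friction and masses are not known exactly. Their poses are not given: they have to be found in the camera images.
- lozenge_a: Lozenge with a blue post, hung by its face in rest_a. Face: rhombus 100 (x) x 58 (y), 14 thick (mm); origin: centre of the face's underside, z up. Square post 26 x 26, sides along x, y, 14 to 52 above the origin, to hold it by. Backing under the face: rhombus 70 x 40, 12 thick (thin lozenge, 26 high in all) or 22 (thick, 36), drawn anew for each at every start; neither name nor colour tells. 120 g.
- lozenge_b: Lozenge with a yellow post, hung by its face in rest_b. Face: rhombus 100 (x) x 58 (y), 14 thick (mm); origin: centre of the face's underside, z up. Square post 26 x 26, sides along x, y, 14 to 52 above the origin, to hold it by. Backing under the face: rhombus 70 x 40, 12 thick (thin lozenge, 26 high in all) or 22 (thick, 36), drawn anew for each at every start; neither name nor colour tells. 120 g.
- rest_a: Fixed dark wooden rest on the turntable, an open box 86 (x) x 54 (y) mm, 30 mm high, walls 5 mm. Origin: centre of its underside. A lozenge lies level on its rim, long diagonal along the rest's x, backing hidden inside; lift it straight up by 25 mm or more to clear the rim.
- rest_b: Fixed dark wooden rest on the turntable, an open box 86 (x) x 54 (y) mm, 30 mm high, walls 5 mm. Origin: centre of its underside. A lozenge lies level on its rim, long diagonal along the rest's x, backing hidden inside; lift it straight up by 25 mm or more to clear the rim.
- turntable: Lacquered plywood turntable, locked (it does not turn), 330 mm in diameter, top 20 mm above the bench. Origin: centre of its underside. Its load stands within 165 mm of its centre and reaches at most 170 mm above the bench.
- tray_deep_rim (a point): Centre of the deep tray, level with its rim. Fixed trough, inside 232 (x, lengthwise) x 72 mm (y), walls 7 mm, rim 47 mm above the bench, blue floor 36 mm below the rim: a thick lozenge in it has its face top flush with the rim. Takes two lozenges end to end. z up. The two trays stand parallel, centres 88 mm apart; which is on which side varies.
- tray_shallow_rim (a point): Centre of the shallow tray, level with its rim. Fixed trough, inside 232 (x, lengthwise) x 72 mm (y), walls 7 mm, rim 47 mm above the bench, white floor 26 mm below the rim: a thin lozenge in it has its face top flush with the rim. Takes two lozenges end to end. z up. The two trays stand parallel, centres 88 mm apart; which is on which side varies.
- gauge: Fixed step gauge: steel base 150 (x) x 100 (y) x 8 mm, origin at the centre of its underside. Round brass pad, 84 mm across, top at 18 mm, centred 20 mm to -x; step: steel block 20 (x) x 70 (y) mm with red top at 44 mm, centred 60 mm to +x, clear of a lozenge centred on the pad at any yaw. On the pad a thin lozenge's face top is level with the step, a thick one's 10 mm above.
- gauge_pad (a point): Centre of the top of the gauge's round brass pad, 18 mm above the bench. The origin of a thin lozenge standing there is 12 mm above this point, that of a thick one 22 mm. A light touch of a few newtons is enough.
- anvil: Bystander: red cast-iron bench anvil on the turntable, about 80 x 45 mm, 46 mm high, horn to +x. Origin: centre of its underside.
- mallet: Bystander: lignum vitae mallet standing on its round head on the turntable between the rests, head 64 mm across and 66 mm high, handle 21 mm thick upright above it, 150 mm tall in all. Origin: centre of its underside.
- lens: Bystander: nickel-framed hand lens lying on the turntable, 66 mm across with a black handle, 158 mm long along x, 15 mm high. Origin on its underside, at mid-length.
- compass: Bystander: steel drawing compass lying on the turntable, from 64 mm behind to 90 mm ahead of its origin along x, 50 mm wide, 14 mm high. Origin on its underside.
- spare: Bystander: plain tulipwood lozenge without post or backing, 100 x 58 x 14 mm, flat on the bench beside the gauge. Origin: centre of its underside.
- glue: Bystander: glue jar 56 mm across, 100 mm tall, beside the gauge. Origin: centre of its underside.
There are look-alikes about, which are no part of the job. Of the things that look like the gauge, the smaller one is meant.

How it is judged:
On the way, in this order (a step that is already met when the one before it is completed fails the run):
1. one lozenge is stood upright on the gauge's brass pad and felt to touch it (((contact force between lozenge_a and gauge above 0.5 N and horizontal distance between lozenge_a and gauge_pad below 0.03 m and angle between lozenge_a's own z axis and vertical below 0.12 rad and z of lozenge_a in the frame of gauge_pad above 0.008 m) or (contact force between lozenge_b and gauge above 0.5 N and horizontal distance between lozenge_b and gauge_pad below 0.03 m and angle between lozenge_b's own z axis and vertical below 0.12 rad and z of lozenge_b in the frame of gauge_pad above 0.008 m))), for 0.15 s.
2. a lozenge lies released and flush with the rim of its tray (((((x of lozenge_a in the frame of tray_deep_rim between -0.075 and 0.075 m and y of lozenge_a in the frame of tray_deep_rim between -0.015 and 0.015 m and z of lozenge_a in the frame of tray_deep_rim between -0.017 and -0.011 m and angle between the x axis of lozenge_a and the x axis of tray_deep_rim, either way round below 0.3 rad) or (x of lozenge_a in the frame of tray_shallow_rim between -0.075 and 0.075 m and y of lozenge_a in the frame of tray_shallow_rim between -0.015 and 0.015 m and z of lozenge_a in the frame of tray_shallow_rim between -0.017 and -0.011 m and angle between the x axis of lozenge_a and the x axis of tray_shallow_rim, either way round below 0.3 rad)) and angle between lozenge_a's own z axis and vertical below 0.07 rad and linear speed of lozenge_a below 0.03 m/s and contact force between lozenge_a and the fingers below 0.05 N) or (((x of lozenge_b in the frame of tray_deep_rim between -0.075 and 0.075 m and y of lozenge_b in the frame of tray_deep_rim between -0.015 and 0.015 m and z of lozenge_b in the frame of tray_deep_rim between -0.017 and -0.011 m and angle between the x axis of lozenge_b and the x axis of tray_deep_rim, either way round below 0.3 rad) or (x of lozenge_b in the frame of tray_shallow_rim between -0.075 and 0.075 m and y of lozenge_b in the frame of tray_shallow_rim between -0.015 and 0.015 m and z of lozenge_b in the frame of tray_shallow_rim between -0.017 and -0.011 m and angle between the x axis of lozenge_b and the x axis of tray_shallow_rim, either way round below 0.3 rad)) and angle between lozenge_b's own z axis and vertical below 0.07 rad and linear speed of lozenge_b below 0.03 m/s and contact force between lozenge_b and the fingers below 0.05 N))), for 0.2 s.
3. the other lozenge is stood on the pad, the first lying in its tray ((((contact force between lozenge_a and gauge above 0.5 N and horizontal distance between lozenge_a and gauge_pad below 0.03 m and angle between lozenge_a's own z axis and vertical below 0.12 rad and z of lozenge_a in the frame of gauge_pad above 0.008 m) and (((x of lozenge_b in the frame of tray_deep_rim between -0.075 and 0.075 m and y of lozenge_b in the frame of tray_deep_rim between -0.015 and 0.015 m and z of lozenge_b in the frame of tray_deep_rim between -0.017 and -0.011 m and angle between the x axis of lozenge_b and the x axis of tray_deep_rim, either way round below 0.3 rad) or (x of lozenge_b in the frame of tray_shallow_rim between -0.075 and 0.075 m and y of lozenge_b in the frame of tray_shallow_rim between -0.015 and 0.015 m and z of lozenge_b in the frame of tray_shallow_rim between -0.017 and -0.011 m and angle between the x axis of lozenge_b and the x axis of tray_shallow_rim, either way round below 0.3 rad)) and angle between lozenge_b's own z axis and vertical below 0.07 rad and linear speed of lozenge_b below 0.03 m/s and contact force between lozenge_b and the fingers below 0.05 N)) or ((contact force between lozenge_b and gauge above 0.5 N and horizontal distance between lozenge_b and gauge_pad below 0.03 m and angle between lozenge_b's own z axis and vertical below 0.12 rad and z of lozenge_b in the frame of gauge_pad above 0.008 m) and (((x of lozenge_a in the frame of tray_deep_rim between -0.075 and 0.075 m and y of lozenge_a in the frame of tray_deep_rim between -0.015 and 0.015 m and z of lozenge_a in the frame of tray_deep_rim between -0.017 and -0.011 m and angle between the x axis of lozenge_a and the x axis of tray_deep_rim, either way round below 0.3 rad) or (x of lozenge_a in the frame of tray_shallow_rim between -0.075 and 0.075 m and y of lozenge_a in the frame of tray_shallow_rim between -0.015 and 0.015 m and z of lozenge_a in the frame of tray_shallow_rim between -0.017 and -0.011 m and angle between the x axis of lozenge_a and the x axis of tray_shallow_rim, either way round below 0.3 rad)) and angle between lozenge_a's own z axis and vertical below 0.07 rad and linear speed of lozenge_a below 0.03 m/s and contact force between lozenge_a and the fingers below 0.05 N)))), for 0.15 s.
At the end, for the whole second after the job is handed in: Both lozenges lie released and at rest in the trays, each lengthwise (within 0.3 rad), level and with its face top flush with the rim within 3 mm; this is so only in the tray that fits its height (((x of lozenge_a in the frame of tray_deep_rim between -0.075 and 0.075 m and y of lozenge_a in the frame of tray_deep_rim between -0.015 and 0.015 m and z of lozenge_a in the frame of tray_deep_rim between -0.017 and -0.011 m and angle between the x axis of lozenge_a and the x axis of tray_deep_rim, either way round below 0.3 rad) or (x of lozenge_a in the frame of tray_shallow_rim between -0.075 and 0.075 m and y of lozenge_a in the frame of tray_shallow_rim between -0.015 and 0.015 m and z of lozenge_a in the frame of tray_shallow_rim between -0.017 and -0.011 m and angle between the x axis of lozenge_a and the x axis of tray_shallow_rim, either way round below 0.3 rad)) and angle between each of lozenge_a, lozenge_b's own z axis and vertical below 0.07 rad and linear speed of each of lozenge_a, lozenge_b below 0.03 m/s and contact force between each of lozenge_a, lozenge_b and the fingers below 0.05 N and ((x of lozenge_b in the frame of tray_deep_rim between -0.075 and 0.075 m and y of lozenge_b in the frame of tray_deep_rim between -0.015 and 0.015 m and z of lozenge_b in the frame of tray_deep_rim between -0.017 and -0.011 m and angle between the x axis of lozenge_b and the x axis of tray_deep_rim, either way round below 0.3 rad) or (x of lozenge_b in the frame of tray_shallow_rim between -0.075 and 0.075 m and y of lozenge_b in the frame of tray_shallow_rim between -0.015 and 0.015 m and z of lozenge_b in the frame of tray_shallow_rim between -0.017 and -0.011 m and angle between the x axis of lozenge_b and the x axis of tray_shallow_rim, either way round below 0.3 rad))); the robot touches nothing.
It fails at once if a bystander is shifted by more than 30 mm (distance of any of anvil, mallet, lens, compass, spare, glue from where it was at the start of the episode above 0.03 m).
It fails at once if the mallet is knocked over (angle between mallet's own z axis and vertical above 0.5 rad).
It fails at once if a lozenge is dropped (falls free, faster than 0.5 m/s) ((linear speed of lozenge_a above 0.5 m/s and contact force between lozenge_a and the fingers below 0.02 N) or (linear speed of lozenge_b above 0.5 m/s and contact force between lozenge_b and the fingers below 0.02 N)).
It also fails if it takes over 69 s, if anything falls off the work surface, if the arm or the gripper's body presses on something with over 40 N, if the wrist force passes 120 N, or if a joint passes its speed limit or range.

### The arm

A 6-joint arm with a two-finger parallel gripper is mounted at the origin on the work surface. World frame = base frame: x ahead of the robot, y to its left, z up, the work surface at z = 0. Lengths are in m, angles in rad, forces in N, time in s.
With the tool pointing down it reaches from about 0.4 to 0.825 m from the base axis. Payload 7 kg.
Tool frame: the origin (TCP) lies on the centre line of the jaws, within the pads' length; the fingertips stand tip_reach ahead of it and the grasp point (between the pads) is the TCP (tip_reach is the distance from the TCP to the fingertips, in m); z points along the fingers, y is the line along which they close (so a half turn about z gives the same grasp; the last joint's range is limited). The gripper opens to 88 mm and grips with 3 to 60 N. Pads are 19 mm wide; open, the fingers measure 130 mm over their backs; the gripper's body (78 mm by 193 mm) begins 47 mm behind the grasp point.
Start: joints at [-0.954, 0.359, 0.012, 0, -1.224, -0.288], TCP at [0.218, -0.639, 0.246] pointing down, gripper open.
Joint ranges: [-3.07, 3.07], [-1.43, 2.12], [-1.02, 1.25], [-3.03, 1.67], [-3.05, -0], [-3.03, 3.03]. Speed limits (rad/s): [2.39, 2.39, 3.01, 3.14, 3.14, 3.14].

### API

Orientations are given as [roll, pitch, yaw] about the fixed x, y, z axes, in that order (R = Rz(yaw) Ry(pitch) Rx(roll)).
In Python, from station import get_state, grab_frame, calibration, job_done, find_in, mark_of, tip_reach gives the robot as it stands.
- The arm moves only by the shell command python3 -m handwheel 'ROWS' [OPENING] [FORCE]. ROWS is JSON, a list of rows, each an object with "delta_pos": the shift along the world's x, y, z in units of 30 mm (1.0 is 30 mm), a list of three; "dr": the turn, a rotation vector about the world's x, y, z in degrees, a list of three. In form: [{"delta_pos": [tx, ty, tz], "dr": [rx, ry, rz]}, ...]. A call has 1 to 10 rows; each row shifts and turns the commanded pose from where the row before left it; what a row does not reach is not made up. A row lasts 1/10 s, in which the tool goes at most 50 mm and 8.59 degrees, less where a joint would pass 70% of its speed; a pose out of reach is approached as far as the arm can. A call is refused whole if a number of a shift passes 1 or a number of a turn 8.59, either way. A call with a gripper value outside its range is refused whole. OPENING is the closure, from -1 (fully open) to 1 (shut), set as the call begins (- or left out, the last holds). The fingers move at their own pace and stop on an object; FORCE is the grip in N (left out, the last holds). Time passes only in rows, so rows that do not move let the fingers close. It gives the time, the measured TCP pose, the force, the opening and the grip force at its end, in the units of the state.
- get_state(): the state, without advancing time (a new reading comes with each control period).
- grab_frame(name): name is "scene" or "top" or "wrist"; returns the picture (384x512x3 uint8, red, green, blue); there is no depth.
- calibration(name): a dict with "fx", "fy", "cx", "cy" (pixels), "k1" (the pictures are not rectified: a ray, as slopes to the right and down, at radius r is drawn at 1 + k1 r^2 times it, then the intrinsics apply), "extrinsics" (4x4, takes a point from world to camera coordinates). Camera axes: x right, y down, z forward; pixel columns grow to the right and rows downward; lengths in m; the calibration is good to about 2 mm. A picture is of the moment at which its call begins: read the wrist's pose just before it. calibration takes no time and is no camera call; for the wrist camera it gives the pose at the moment of the call.
- job_done(): hands the job in; it is judged then, once.
Trained networks look in the newest picture that a camera, given by its name, has taken for a name from the list of things; names that differ only in an ending like _2 or _b are one class to them, and where a whole thing is asked for, a point or a joint stands for the part that bears it (a point fixed in the world has none). Each returns a list of dicts, best first, with "conf" (0 to 1); they miss things now and then, are a little off and sometimes report something else, mostly with a low value. They report only what shows in the picture. A call takes as long as a camera call. They do not tell look-alikes from the thing itself.
- find_in(camera, query): "location" ([column, row] in pixels, amid what is visible of it).
- mark_of(camera, query): "location" ([column, row] in pixels: a listed point, or the origin of a listed thing).
The state is a dict: "t": time; "q": joint angles; "qd": joint speeds; "joint_efforts": joint torques, N m; "eef_pos": TCP position; "ee_rot": TCP orientation; "force": force on the tool from outside, world axes, zero at the start; "moment": the same for the moment, N m; "width": finger opening in m; "gripper_force": force on a finger pad.
Only numpy, scipy, OpenCV 4.12 (cv2) and the standard library are available. Lean on these libraries where they do the work, as an engineer would, in place of code of your own. Each camera call takes 0.05 s, during which the arm holds its last target. There are 200 camera calls.

## Working session

There is one attempt and no reset: what is moved stays moved. The work goes in short steps, Python scripts to look and compute and a shell command to move; the robot and the scene stay as the last step left them, time stands still between calls to the robot, and variables do not carry over. Pictures are saved under pics/ and viewed, at most 10 in all, crops included, and the job is handed in when it is done.

```bash
mkdir -p pics; cat > h.py <<'E'
import numpy as np,cv2
from station import *
def save(cam,name):
    im=grab_frame(cam); cv2.imwrite('pics/'+name,im[:,:,::-1]); return im
def ray(cam,px,cal=None):
    c=cal or calibration(cam)
    K=np.array([[c['fx'],0,c['cx']],[0,c['fy'],c['cy']],[0,0,1.]])
    p=cv2.undistortPoints(np.array([[px]],float),K,np.array([c['k1'],0,0,0.]))[0,0]
    T=np.array(c['extrinsics']);R=T[:3,:3];t=T[:3,3]
    return -R.T@t, R.T@np.array([p[0],p[1],1])
def atz(cam,px,z,cal=None):
    o,d=ray(cam,px,cal); return (o+d*(z-o[2])/d[2])
def proj(cam,P,cal=None):
    c=cal or calibration(cam);T=np.array(c['extrinsics']);q=T[:3,:3]@np.array(P)+T[:3,3]
    a=q[:2]/q[2];a=a*(1+c['k1']*(a@a));return np.array([c['fx']*a[0]+c['cx'],c['fy']*a[1]+c['cy']])
E
python3 - <<'E'
from h import *
for c in('scene','top'):
    save(c,c+'0.png')
    for n,z in(('lozenge_a',.064),('rest_a',.02),('gauge',0),('gauge_pad',.018),('tray_deep_rim',.047),('tray_shallow_rim',.047),('mallet',.02),('anvil',.02),('glue',0),('spare',0),('turntable',0)):
        for r in mark_of(c,n)[:4]:
            print(c,n,round(r['conf'],2),np.round(r['location']),np.round(atz(c,r['location'],z)[:2],3))
print(tip_reach if not callable(tip_reach) else tip_reach(),get_state())
E
```

```text
scene lozenge_a 0.63 [227. 208.] [ 0.482 -0.02 ]
scene rest_a 0.78 [288. 232.] [0.641 0.029]
scene rest_a 0.65 [222. 218.] [ 0.458 -0.016]
scene rest_a 0.29 [331. 188.] [0.646 0.268]
scene gauge 0.9 [298. 176.] [0.518 0.3  ]
scene gauge 0.58 [266. 125.] [0.25  0.533]
scene gauge_pad 0.86 [260. 124.] [0.245 0.502]
scene gauge_pad 0.58 [291. 168.] [0.492 0.301]
scene tray_deep_rim 0.79 [161. 291.] [ 0.523 -0.32 ]
scene tray_shallow_rim 0.9 [189. 267.] [ 0.525 -0.228]
scene tray_shallow_rim 0.25 [224. 217.] [ 0.484 -0.036]
scene mallet 0.88 [248. 236.] [ 0.561 -0.04 ]
scene anvil 0.85 [260. 211.] [0.531 0.064]
scene anvil 0.36 [221. 218.] [ 0.458 -0.02 ]
scene anvil 0.25 [225. 209.] [0.442 0.018]
scene glue 0.86 [330. 188.] [0.63  0.295]
scene glue 0.5 [224. 214.] [0.438 0.017]
scene glue 0.2 [226. 206.] [0.42  0.054]
scene spare 0.6 [298. 175.] [0.516 0.303]
scene spare 0.59 [264. 161.] [0.383 0.315]
scene turntable 0.72 [255. 233.] [ 0.555 -0.   ]
scene turntable 0.23 [290. 169.] [0.476 0.322]
top lozenge_a 0.78 [263. 138.] [0.641 0.04 ]
top lozenge_a 0.78 [281. 194.] [ 0.467 -0.011]

[... 788 characters left out ...]
70.] [0.551 0.011]
0.019 {'t': 1.2, 'q': array([-9.53902241e-01,  3.58552144e-01,  1.19010066e-02, -6.76991702e-06,
       -1.22408795e+00, -2.88110030e-01]), 'qd': array([ 0.00085532, -0.00057649, -0.00063599,  0.00029764,  0.00078342,
        0.00083674]), 'joint_efforts': array([-6.44943725e-05, -5.82395053e+01,  2.93297410e+01,  7.00272113e+00,
        1.22765606e-02, -6.54439191e-05]), 'eef_pos': array([ 0.21793726, -0.6388275 ,  0.24559143]), 'ee_rot': array([-3.14153958e+00,  2.23698520e-05, -2.81281090e+00]), 'force': array([-0.80271261, -0.48914482, -0.65965133]), 'moment': array([ 4.39802224e-02,  4.86558694e-02, -8.74949434e-05]), 'gripper_force': 0.0, 'width': 0.0874545419908682}
```

View pics/top0.png

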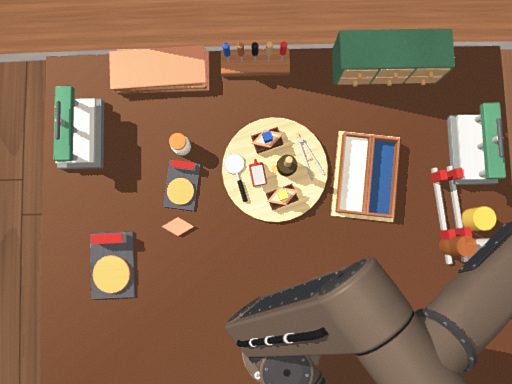

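View pics/scene0.png

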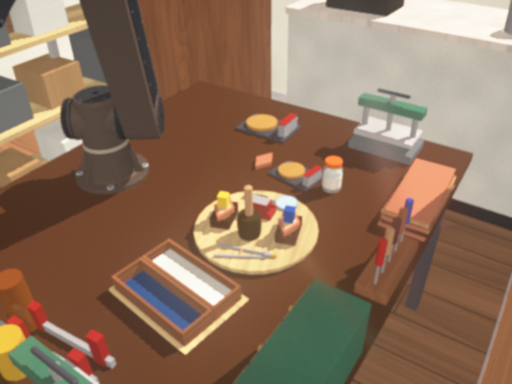

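The top view shows the small gauge at about (181,186) with its red step at (182,165). The blue lozenge is at (267,138) and the yellow one at (282,195). The white tray is at (353,172), the blue tray at (383,178), and the mallet at (287,165). I'll measure these by colour next.

```bash
python3 - <<'E'
from h import *
im=cv2.imread('pics/top0.png');hsv=cv2.cvtColor(im,cv2.COLOR_BGR2HSV)
cal=calibration('top')
def seg(n,lo,hi,box,z):
    m=np.zeros(im.shape[:2],np.uint8);x0,y0,x1,y1=box
    m[y0:y1,x0:x1]=cv2.inRange(hsv,lo,hi)[y0:y1,x0:x1]
    k,l,s,c=cv2.connectedComponentsWithStats(m); i=1+np.argmax(s[1:,4])
    ys,xs=np.nonzero(l==i)
    P=np.array([atz('top',[x,y],z,cal)[:2] for x,y in zip(xs,ys)],np.float32)
    r=cv2.minAreaRect(P); print(n,s[i,4],P.mean(0).round(4),'rect',np.round(r[0],4),np.round(r[1],3),round(r[2],1))
seg('bluepost',(105,150,60),(130,255,255),(250,120,285,155),.102)
seg('yellpost',(22,120,120),(35,255,255),(265,180,300,212),.102)
seg('bluefloor',(100,120,40),(130,255,255),(360,130,400,220),.011)
seg('whitefloor',(0,0,150),(180,60,255),(335,130,372,220),.021)
seg('step',(0,180,100),(6,255,255),(165,155,205,175),.044)
seg('brass',(10,120,150),(28,255,255),(160,172,205,210),.018)
E
```

```text
bluepost 73 [0.6357 0.0286] rect [0.6358 0.0287] [0.028 0.024] 17.3
yellpost 12 [ 0.4682 -0.0188] rect [ 0.4683 -0.0174] [0.017 0.009] 29.2
bluefloor 1345 [ 0.5186 -0.3285] rect [ 0.519  -0.3285] [0.06  0.224] 82.5
whitefloor 1605 [ 0.5297 -0.2396] rect [ 0.5305 -0.2396] [0.068 0.231] 82.4
step 129 [0.5684 0.2894] rect [0.5685 0.2892] [0.066 0.019] 81.4
brass 536 [0.4881 0.3004] rect [0.4888 0.3006] [0.08  0.081] 44.2
```

```bash
R='{"delta_pos":[0.4,0.98,0.02],"dr":[0,0,0]}'; python3 -m handwheel '[{"delta_pos":[0.4,0.98,0.02],"dr":[0,0,0]},{"delta_pos":[0.4,0.98,0.02],"dr":[0,0,0]},{"delta_pos":[0.4,0.98,0.02],"dr":[0,0,0]},{"delta_pos":[0.4,0.98,0.02],"dr":[0,0,0]},{"delta_pos":[0.4,0.98,0.02],"dr":[0,0,0]},{"delta_pos":[0.4,0.98,0.02],"dr":[0,0,0]},{"delta_pos":[0.4,0.98,0.02],"dr":[0,0,0]},{"delta_pos":[0.4,0.98,0.02],"dr":[0,0,0]},{"delta_pos":[0.4,0.98,0.02],"dr":[0,0,0]},{"delta_pos":[0.4,0.98,0.02],"dr":[0,0,0]}]' -1 30
python3 -m handwheel '[{"delta_pos":[0.4,0.98,0.02],"dr":[0,0,0]},{"delta_pos":[0.4,0.98,0.02],"dr":[0,0,0]},{"delta_pos":[0.4,0.98,0.02],"dr":[0,0,0]},{"delta_pos":[0.4,0.98,0.02],"dr":[0,0,0]},{"delta_pos":[0.4,0.98,0.02],"dr":[0,0,0]},{"delta_pos":[0.4,0.98,0.02],"dr":[0,0,0]},{"delta_pos":[0.4,0.98,0.02],"dr":[0,0,0]},{"delta_pos":[0.4,0.98,0.02],"dr":[0,0,0]},{"delta_pos":[0.4,0.98,0.02],"dr":[0,0,0]},{"delta_pos":[0.4,0.98,0.02],"dr":[0,0,0]}]'
python3 - <<'E'
from h import *
for i in range(1): save('wrist','w1.png')
print(get_state()['eef_pos'],get_state()['ee_rot'])
c=calibration('wrist'); np.save('w1.npy',c,allow_pickle=True)
for n,z in(('lozenge_a',.05),('rest_a',.02),('mallet',.02)):
    for r in mark_of('wrist',n)[:3]: print(n,round(r['conf'],2),np.round(r['location']),atz('wrist',r['location'],z,c)[:2].round(4))
E
```

```text
t: 2.2
eef_pos: [0.3383, -0.3437, 0.2518]
ee_rot: [-3.141, 0.0, -2.813]
force: [1.3, 1.2, -0.0]
width: 0.0875
gripper_force: 0.0
t: 3.2
eef_pos: [0.4583, -0.0495, 0.2579]
ee_rot: [-3.142, 0.001, -2.813]
force: [-0.6, -0.2, 0.1]
width: 0.0877
gripper_force: 0.0
[ 0.46021694 -0.04688842  0.25802251] [ 3.14151796e+00  2.16377705e-03 -2.81190002e+00]
lozenge_a 0.86 [265. 320.] [0.6441 0.0294]
lozenge_a 0.64 [287. 188.] [ 0.4646 -0.0067]
lozenge_a 0.5 [272. 244.] [0.5372 0.0011]
rest_a 0.6 [269. 306.] [0.6409 0.0356]
rest_a 0.56 [287. 180.] [ 0.4626 -0.0048]
mallet 0.94 [245. 244.] [ 0.5613 -0.0269]
```

View pics/w1.png

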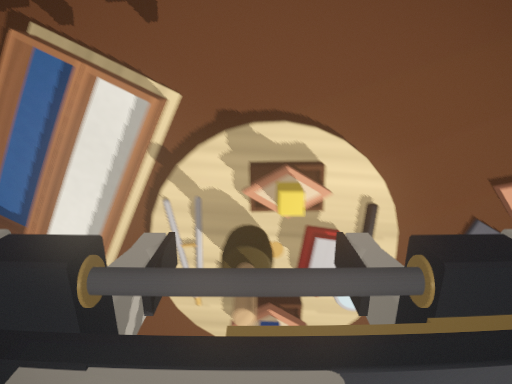

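The yellow lozenge is in clear view: post at about (291,200), rhombus tips at about (242,190) and (331,192). The rest is square to the image, so the jaw axis is nearly parallel to the lozenge's x. The mallet is at (245,250). Now the yaw and the post centre.

```bash
python3 - <<'E'
from h import *
c=np.load('w1.npy',allow_pickle=True).item()
im=cv2.imread('pics/w1.png');hsv=cv2.cvtColor(im,cv2.COLOR_BGR2HSV)
def seg(n,lo,hi,box,z):
    m=np.zeros(im.shape[:2],np.uint8);x0,y0,x1,y1=box
    m[y0:y1,x0:x1]=cv2.inRange(hsv,lo,hi)[y0:y1,x0:x1]
    k,l,s,_=cv2.connectedComponentsWithStats(m); i=1+np.argmax(s[1:,4])
    ys,xs=np.nonzero(l==i)
    P=np.array([atz('wrist',[x,y],z,c)[:2] for x,y in zip(xs,ys)],np.float32)
    r=cv2.minAreaRect(P); print(n,s[i],P.mean(0).round(4),'rect',np.round(r[0],4),np.round(r[1],3),round(r[2],1))
seg('post',(20,120,100),(35,255,255),(270,170,315,225),.102)
seg('posttop',(20,120,215),(35,255,255),(270,170,315,225),.102)
L,R=[atz('wrist',p,.064,c) for p in((241,190),(331,192))]
d=L-R;print('long',L,R,np.degrees(np.arctan2(d[1],d[0])),np.linalg.norm(d),(L+R)/2)
for q in((278,183),(304,182),(305,213),(279,215)): print(hsv[q[1],q[0]],atz('wrist',q,.102,c)[:2])
print([list(hsv[y,291]) for y in range(178,220,3)])
print(np.array(c['extrinsics']).round(3))
E
```

```text
post [277 182  29  35 890] [ 0.4638 -0.0095] rect [ 0.463  -0.0087] [0.035 0.028] 20.0
posttop [278 192  27  25 592] [ 0.4673 -0.0069] rect [ 0.4677 -0.0069] [0.025 0.026] 18.9
long [ 0.48065236 -0.05649559  0.064     ] [0.45063937 0.03814369 0.064     ] -72.40459371614098 0.09928430414464043 [ 0.46564587 -0.00917595  0.064     ]
[ 22 130 165] [ 0.45173974 -0.02659545]
[ 11 107 221] [ 0.44263662 -0.0031399 ]
[ 22 114 199] [0.47194928 0.00944801]
[ 21  91 222] [ 0.48231344 -0.01435276]
[[np.uint8(17), np.uint8(78), np.uint8(180)], [np.uint8(20), np.uint8(97), np.uint8(174)], [np.uint8(23), np.uint8(163), np.uint8(161)], [np.uint8(23), np.uint8(165), np.uint8(162)], [np.uint8(24), np.uint8(163), np.uint8(183)], [np.uint8(25), np.uint8(156), np.uint8(234)], [np.uint8(25), np.uint8(154), np.uint8(243)], [np.uint8(25), np.uint8(154), np.uint8(243)], [np.uint8(25), np.uint8(153), np.uint8(243)], [np.uint8(25), np.uint8(153), np.uint8(243)], [np.uint8(25), np.uint8(153), np.uint8(243)], [np.uint8(25), np.uint8(152), np.uint8(243)], [np.uint8(25), np.uint8(145), np.uint8(234)], [np.uint8(18), np.uint8(100), np.uint8(181)]]
[[-0.324  0.946 -0.     0.193]
 [ 0.906  0.31   0.287 -0.443]
 [ 0.271  0.093 -0.958  0.282]
 [ 0.     0.     0.     1.   ]]
```

```bash
python3 -m handwheel '[{"delta_pos":[0.12,0.67,0],"dr":[0,0,0]},{"delta_pos":[0.12,0.67,0],"dr":[0,0,0]},{"delta_pos":[0,0,-0.8],"dr":[0,0,0]},{"delta_pos":[0,0,-0.9],"dr":[0,0,0]},{"delta_pos":[0,0,-0.9],"dr":[0,0,0]},{"delta_pos":[0,0,-0.9],"dr":[0,0,0]},{"delta_pos":[0,0,-0.9],"dr":[0,0,0]},{"delta_pos":[0,0,-0.7],"dr":[0,0,0]},{"delta_pos":[0,0,-0.5],"dr":[0,0,0]},{"delta_pos":[0,0,-0.1],"dr":[0,0,0]}]'
python3 -m handwheel '[{"delta_pos":[0,0,0],"dr":[0,0,0]},{"delta_pos":[0,0,0],"dr":[0,0,0]},{"delta_pos":[0,0,0],"dr":[0,0,0]},{"delta_pos":[0,0,0],"dr":[0,0,0]},{"delta_pos":[0,0,0],"dr":[0,0,0]},{"delta_pos":[0,0,0],"dr":[0,0,0]},{"delta_pos":[0,0,0],"dr":[0,0,0]},{"delta_pos":[0,0,0],"dr":[0,0,0]},{"delta_pos":[0,0,0],"dr":[0,0,0]}]' 1 30
```

```text
t: 4.4
eef_pos: [0.4638, -0.0119, 0.0851]
ee_rot: [-3.142, -0.003, -2.814]
force: [-0.3, 0.7, 0.8]
width: 0.0874
gripper_force: 0.0
t: 5.3
eef_pos: [0.4652, -0.0106, 0.0866]
ee_rot: [-3.142, -0.0, -2.813]
force: [-0.3, 0.3, 1.4]
width: 0.026
gripper_force: 30.0
```

```bash
python3 -m handwheel '[{"delta_pos":[0,0,0.5],"dr":[0,0,0]},{"delta_pos":[0,0,0.9],"dr":[0,0,0]},{"delta_pos":[0,0,0.9],"dr":[0,0,0]},{"delta_pos":[0,0,0.7],"dr":[0,0,0]},{"delta_pos":[0.07,0.7,0],"dr":[0,0,0]},{"delta_pos":[0.07,0.95,0],"dr":[0,0,0]},{"delta_pos":[0.07,0.95,0],"dr":[0,0,0]},{"delta_pos":[0.07,0.95,0],"dr":[0,0,0]},{"delta_pos":[0.07,0.95,0],"dr":[0,0,0]},{"delta_pos":[0.07,0.95,0],"dr":[0,0,0]}]'
python3 -m handwheel '[{"delta_pos":[0.07,0.95,0],"dr":[0,0,0]},{"delta_pos":[0.07,0.95,0],"dr":[0,0,0]},{"delta_pos":[0.07,0.95,0],"dr":[0,0,0]},{"delta_pos":[0.07,0.95,0],"dr":[0,0,0]},{"delta_pos":[0.07,0.95,0],"dr":[0,0,0]},{"delta_pos":[0,0.2,0],"dr":[0,0,0]},{"delta_pos":[0,0,0],"dr":[0,0,0]},{"delta_pos":[0,0,0],"dr":[0,0,0]}]'
python3 - <<'E'
from h import *
save('wrist','w2.png'); c=calibration('wrist')
print(get_state()['eef_pos'],get_state()['force'])
for n,z in(('gauge_pad',.018),('gauge',0),('lozenge_b',.118)):
    for r in mark_of('wrist',n)[:2]: print(n,round(r['conf'],2),np.round(r['location']),atz('wrist',r['location'],z,c)[:2].round(4))
E
```

```text
t: 6.3
eef_pos: [0.4774, 0.1539, 0.1763]
ee_rot: [3.142, -0.001, -2.813]
force: [0.2, 0.9, -1.7]
width: 0.0261
gripper_force: 30.0
t: 7.1
eef_pos: [0.4878, 0.3006, 0.1761]
ee_rot: [-3.141, -0.001, -2.813]
force: [-0.4, -0.3, -1.8]
width: 0.026
gripper_force: 30.0
[0.48793211 0.30040584 0.17631213] [-0.76254091 -0.08714041 -1.46330799]
gauge_pad 0.86 [253. 188.] [0.4924 0.2996]
gauge 0.83 [246. 201.] [0.513  0.2984]
lozenge_b 0.75 [257. 233.] [0.4954 0.3041]
```

View pics/w2.png

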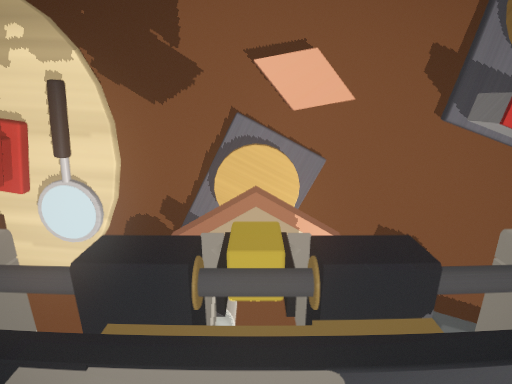

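The lozenge is held level above the pad, with the pad centre at (253,188) and the spare at (305,78), clear of it. I'll lower it to just above the thick contact height, then feel.

```bash
python3 -m handwheel '[{"delta_pos":[0,0,-0.8],"dr":[0,0,0]},{"delta_pos":[0,0,-0.9],"dr":[0,0,0]},{"delta_pos":[0,0,-0.9],"dr":[0,0,0]},{"delta_pos":[0,0,-0.5],"dr":[0,0,0]},{"delta_pos":[0,0,0],"dr":[0,0,0]},{"delta_pos":[0,0,0],"dr":[0,0,0]}]'
python3 -m handwheel '[{"delta_pos":[0,0,-0.1],"dr":[0,0,0]},{"delta_pos":[0,0,-0.1],"dr":[0,0,0]},{"delta_pos":[0,0,0],"dr":[0,0,0]},{"delta_pos":[0,0,0],"dr":[0,0,0]}]'
```

```text
t: 7.9
eef_pos: [0.4886, 0.3012, 0.084]
ee_rot: [-3.141, 0.0, -2.813]
force: [0.5, 0.7, -0.9]
width: 0.0257
gripper_force: 30.0
t: 8.3
eef_pos: [0.4883, 0.3015, 0.0779]
ee_rot: [3.141, 0.0, -2.813]
force: [0.6, -0.2, -0.6]
width: 0.0258
gripper_force: 30.0
```

```bash
python3 -m handwheel '[{"delta_pos":[0,0,-0.1],"dr":[0,0,0]},{"delta_pos":[0,0,0],"dr":[0,0,0]},{"delta_pos":[0,0,0],"dr":[0,0,0]}]'
```

```text
t: 8.6
eef_pos: [0.4882, 0.3013, 0.0744]
ee_rot: [-3.141, -0.0, -2.813]
force: [0.4, -0.7, -1.1]
width: 0.0259
gripper_force: 30.0
```

```bash
sleep 1; python3 -m handwheel '[{"delta_pos":[0,0,-0.05],"dr":[0,0,0]},{"delta_pos":[0,0,0],"dr":[0,0,0]},{"delta_pos":[0,0,0],"dr":[0,0,0]}]'
```

```text
t: 8.9
eef_pos: [0.4882, 0.3013, 0.073]
ee_rot: [-3.141, -0.0, -2.813]
force: [-0.3, 0.5, -1.2]
width: 0.026
gripper_force: 30.0
```

```bash
python3 -m handwheel '[{"delta_pos":[0,0,-0.1],"dr":[0,0,0]},{"delta_pos":[0,0,-0.05],"dr":[0,0,0]},{"delta_pos":[0,0,0],"dr":[0,0,0]},{"delta_pos":[0,0,0],"dr":[0,0,0]}]'
```

```text
t: 9.3
eef_pos: [0.4882, 0.3014, 0.0685]
ee_rot: [-3.141, -0.0, -2.813]
force: [0.1, 0.9, -0.3]
width: 0.0259
gripper_force: 30.0
```

```bash
sleep 1; python3 -m handwheel '[{"delta_pos":[0,0,-0.07],"dr":[0,0,0]},{"delta_pos":[0,0,0],"dr":[0,0,0]},{"delta_pos":[0,0,0],"dr":[0,0,0]}]'
```

```text
t: 9.6
eef_pos: [0.4884, 0.3015, 0.0666]
ee_rot: [3.141, 0.0, -2.813]
force: [0.6, 0.4, 0.1]
width: 0.0257
gripper_force: 30.0
```

```bash
python3 -m handwheel '[{"delta_pos":[0,0,-0.05],"dr":[0,0,0]},{"delta_pos":[0,0,0],"dr":[0,0,0]},{"delta_pos":[0,0,0],"dr":[0,0,0]},{"delta_pos":[0,0,0],"dr":[0,0,0]}]'
```

```text
t: 10.0
eef_pos: [0.4885, 0.3015, 0.0665]
ee_rot: [3.141, 0.001, -2.812]
force: [-4.9, -2.7, 13.1]
width: 0.026
gripper_force: 30.0
```

Contact came at TCP z 0.0665, where a thin lozenge was predicted at 0.0666 and a thick one at 0.0766. So yellow is thin and goes in the white tray.

```bash
python3 -m handwheel '[{"delta_pos":[0,0,0.5],"dr":[0,0,0]},{"delta_pos":[0,0,1],"dr":[0,0,0]},{"delta_pos":[0,0,1],"dr":[0,0,0]},{"delta_pos":[0,0,1],"dr":[0,0,0]},{"delta_pos":[0,0,1],"dr":[0,0,0]},{"delta_pos":[0,0,1],"dr":[0,0,0]},{"delta_pos":[0,-0.6,0.4],"dr":[0,0,0]},{"delta_pos":[0,-0.98,0],"dr":[0,0,0]},{"delta_pos":[0,-0.98,0],"dr":[0,0,0]},{"delta_pos":[0,-0.98,0],"dr":[0,0,0]}]'
python3 -m handwheel '[{"delta_pos":[0,-0.98,0],"dr":[0,0,0]},{"delta_pos":[0,-0.98,0],"dr":[0,0,0]},{"delta_pos":[0,-0.98,0],"dr":[0,0,0]},{"delta_pos":[0,-0.98,0],"dr":[0,0,8]},{"delta_pos":[0,-0.98,0],"dr":[0,0,8]},{"delta_pos":[0,-0.98,0],"dr":[0,0,8]},{"delta_pos":[0,-0.98,0],"dr":[0,0,8]},{"delta_pos":[-0.1,-0.98,0],"dr":[0,0,8]},{"delta_pos":[-0.1,-0.98,0],"dr":[0,0,8]},{"delta_pos":[-0.1,-0.98,0],"dr":[0,0,8]}]'
python3 -m handwheel '[{"delta_pos":[-0.1,-0.98,0],"dr":[0,0,7.7]},{"delta_pos":[0,-0.98,0],"dr":[0,0,0]},{"delta_pos":[0,-0.98,0],"dr":[0,0,0]},{"delta_pos":[0,-0.54,0],"dr":[0,0,0]},{"delta_pos":[0,0,0],"dr":[0,0,0]},{"delta_pos":[0,0,0],"dr":[0,0,0]}]'
python3 - <<'E'
from h import *
save('wrist','w3.png'); c=calibration('wrist');np.save('w3.npy',c,allow_pickle=True)
print(get_state()['eef_pos'],get_state()['ee_rot'],get_state()['q'])
for n,z in(('tray_shallow_rim',.047),('tray_deep_rim',.047)):
    for r in mark_of('wrist',n)[:2]: print(n,round(r['conf'],2),np.round(r['location']),atz('wrist',r['location'],z,c)[:2].round(4))
E
```

```text
t: 11.0
eef_pos: [0.4875, 0.1934, 0.2413]
ee_rot: [3.142, -0.001, -2.813]
force: [0.9, 0.0, -1.4]
width: 0.0255
gripper_force: 30.0
t: 12.0
eef_pos: [0.478, -0.1003, 0.2413]
ee_rot: [3.141, -0.0, -1.83]
force: [0.5, 0.3, -1.7]
width: 0.026
gripper_force: 30.0
t: 12.6
eef_pos: [0.4754, -0.2035, 0.2413]
ee_rot: [3.14, 0.0, -1.703]
force: [0.9, 0.0, -1.5]
width: 0.0256
gripper_force: 30.0
[ 0.47563543 -0.2030418   0.2414868 ] [ 3.14074632e+00  2.90827279e-04 -1.70161176e+00] [-2.38031989e-02  1.01340337e-01 -3.36866372e-01 -4.19004890e-04
 -1.13340008e+00 -1.06834474e-01]
tray_shallow_rim 0.77 [200. 153.] [ 0.531  -0.2353]
tray_deep_rim 0.59 [194.  63.] [ 0.5208 -0.3252]
```

View pics/w3.png

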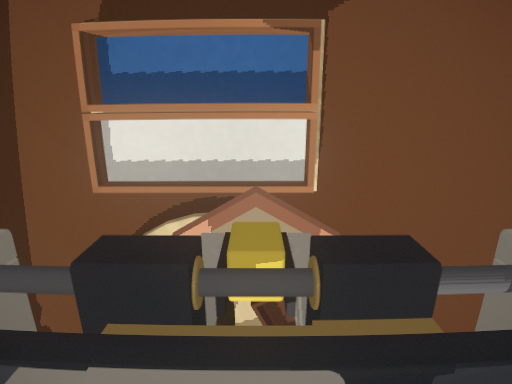

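The trays are square with the gripper. The white one spans columns 92–318, rows 106–192, with the divider between trays near row 112 and the near wall near row 190. The lozenge is 36 mm short of the tray in y. Next I'll check the rim positions.

```bash
python3 - <<'E'
from h import *
c=np.load('w3.npy',allow_pickle=True).item()
im=cv2.imread('pics/w3.png')
print([tuple(map(int,im[y,200])) for y in range(100,122,2)]); print([(y,tuple(map(int,im[y,150]))) for y in range(180,200,2)])
for q in((200,105),(200,118),(150,186),(150,193),(88,150),(98,150),(307,150),(318,150),(92,190),(316,188),(80,28),(320,23)): print(q,atz('wrist',q,.047,c)[:2].round(4))
E
```

```text
[(104, 71, 52), (102, 73, 60), (81, 116, 165), (81, 115, 164), (82, 117, 166), (89, 123, 157), (71, 97, 138), (82, 117, 166), (84, 118, 167), (106, 134, 174), (210, 220, 224)]
[(180, (149, 159, 165)), (182, (61, 79, 107)), (184, (58, 75, 101)), (186, (69, 95, 133)), (188, (83, 117, 166)), (190, (82, 117, 166)), (192, (74, 105, 152)), (194, (55, 78, 113)), (196, (54, 77, 112)), (198, (54, 77, 112))]
(200, 105) [ 0.5223 -0.2844]
(200, 118) [ 0.5246 -0.2716]
(150, 186) [ 0.5925 -0.2071]
(150, 193) [ 0.5943 -0.1992]
(88, 150) [ 0.6513 -0.2555]
(98, 150) [ 0.6402 -0.2539]
(307, 150) [ 0.4177 -0.224 ]
(318, 150) [ 0.4061 -0.2225]
(92, 190) [ 0.6591 -0.2113]
(316, 188) [ 0.4114 -0.181 ]
(80, 28) [ 0.6282 -0.3752]
(320, 23) [ 0.3938 -0.3459]
```

```bash
python3 -m handwheel '[{"delta_pos":[0,-0.88,0],"dr":[0,0,0]},{"delta_pos":[0,0,-0.8],"dr":[0,0,0]},{"delta_pos":[0,0,-1],"dr":[0,0,0]},{"delta_pos":[0,0,-1],"dr":[0,0,0]},{"delta_pos":[0,0,-1],"dr":[0,0,0]},{"delta_pos":[0,0,-0.9],"dr":[0,0,0]},{"delta_pos":[0,0,-0.6],"dr":[0,0,0]},{"delta_pos":[0,0,-0.3],"dr":[0,0,0]},{"delta_pos":[0,0,0],"dr":[0,0,0]},{"delta_pos":[0,0,0],"dr":[0,0,0]}]'
```

```text
t: 13.75
eef_pos: [0.477, -0.2295, 0.0748]
ee_rot: [-3.141, -0.0, -1.7]
force: [-0.2, -0.4, -0.9]
width: 0.0258
gripper_force: 30.0
```

```bash
python3 -m handwheel '[{"delta_pos":[0,0,-0.1],"dr":[0,0,0]},{"delta_pos":[0,0,-0.1],"dr":[0,0,0]},{"delta_pos":[0,0,0],"dr":[0,0,0]},{"delta_pos":[0,0,0],"dr":[0,0,0]},{"delta_pos":[0,0,0],"dr":[0,0,0]}]'
```

```text
t: 14.25
eef_pos: [0.4771, -0.2297, 0.0695]
ee_rot: [-3.139, -0.0, -1.7]
force: [-1.9, 2.2, 8.3]
width: 0.0258
gripper_force: 30.0
```

Touchdown is at the predicted height. I'll release, lift and go over to the blue one.

```bash
python3 -m handwheel '[{"delta_pos":[0,0,0.03],"dr":[0,0,0]},{"delta_pos":[0,0,0],"dr":[0,0,0]},{"delta_pos":[0,0,0],"dr":[0,0,0]},{"delta_pos":[0,0,0],"dr":[0,0,0]},{"delta_pos":[0,0,0],"dr":[0,0,0]},{"delta_pos":[0,0,0],"dr":[0,0,0]},{"delta_pos":[0,0,0.4],"dr":[0,0,0]},{"delta_pos":[0,0,0.9],"dr":[0,0,0]},{"delta_pos":[0,0,1],"dr":[0,0,0]},{"delta_pos":[0,0,1],"dr":[0,0,0]}]' -1
python3 -m handwheel '[{"delta_pos":[0,0,1],"dr":[0,0,0]},{"delta_pos":[0,0,1],"dr":[0,0,0]},{"delta_pos":[0.5,0.85,1],"dr":[0,0,-8]},{"delta_pos":[0.5,0.85,0],"dr":[0,0,-8]},{"delta_pos":[0.5,0.85,0],"dr":[0,0,-8]},{"delta_pos":[0.5,0.85,0],"dr":[0,0,-8]},{"delta_pos":[0.5,0.85,0],"dr":[0,0,-8]},{"delta_pos":[0.5,0.85,0],"dr":[0,0,-8]},{"delta_pos":[0.5,0.85,0],"dr":[0,0,-8]},{"delta_pos":[0.5,0.85,0],"dr":[0,0,-8]}]'
python3 -m handwheel '[{"delta_pos":[0.5,0.85,0],"dr":[0,0,0]},{"delta_pos":[0.5,0.85,0],"dr":[0,0,0]},{"delta_pos":[0,0,0],"dr":[0,0,0]},{"delta_pos":[0,0,0],"dr":[0,0,0]}]'
python3 - <<'E'
from h import *
save('wrist','w4.png'); c=calibration('wrist');np.save('w4.npy',c,allow_pickle=True)
print(get_state()['eef_pos'],get_state()['ee_rot'])
im=cv2.imread('pics/w4.png');hsv=cv2.cvtColor(im,cv2.COLOR_BGR2HSV)
for v in(60,200):
    m=cv2.inRange(hsv,(105,130,v),(130,255,255)); k,l,s,_=cv2.connectedComponentsWithStats(m)
    i=1+np.argmax(s[1:,4]); ys,xs=np.nonzero(l==i)
    P=np.array([atz('wrist',[x,y],.102,c)[:2] for x,y in zip(xs,ys)],np.float32);r=cv2.minAreaRect(P)
    print(s[i],P.mean(0),np.round(r[0],4),np.round(r[1],3),r[2])
save('top','t4.png')
E
```

```text
t: 15.25
eef_pos: [0.4761, -0.2297, 0.1698]
ee_rot: [-3.142, -0.0, -1.701]
force: [1.2, 0.4, -0.1]
width: 0.0874
gripper_force: 0.0
t: 16.25
eef_pos: [0.5966, -0.0246, 0.259]
ee_rot: [-3.141, 0.001, -2.824]
force: [0.7, -0.7, -0.4]
width: 0.0877
gripper_force: 0.0
t: 16.65
eef_pos: [0.6262, 0.0258, 0.2582]
ee_rot: [-3.142, -0.0, -2.817]
force: [-0.2, -0.3, -0.0]
width: 0.0875
gripper_force: 0.0
[0.62591532 0.02522056 0.25827845] [-3.14155460e+00 -1.15537797e-04 -2.81767214e+00]
[241 187  26  24 573] [0.6400096  0.02796731] [0.6401 0.0281] [0.024 0.024] 15.691842079162598Traceback (most recent call last):
  File "<stdin>", line 7, in <module>
    return _wrapfunc(a, 'argmax', axis=axis, out=out, **kwds)
    return bound(*args, **kwds)
ValueError: attempt to get argmax of an empty sequence
```

View pics/w4.png

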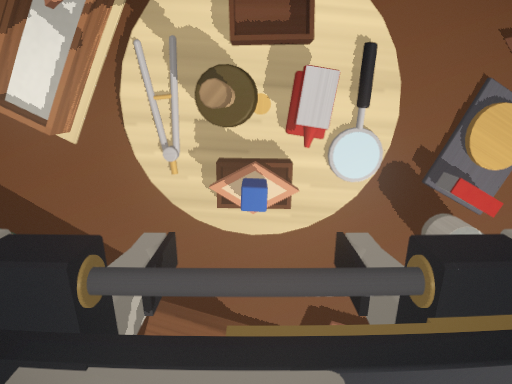

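The blue post is at (254,195) and the rhombus tips at (211,187) and (298,188). The mallet at (225,95) is well off to the side. I'll descend and grip.

```bash
python3 -m handwheel '[{"delta_pos":[0.42,0.1,0],"dr":[0,0,-1.7]},{"delta_pos":[0,0,-0.5],"dr":[0,0,0]},{"delta_pos":[0,0,-0.8],"dr":[0,0,0]},{"delta_pos":[0,0,-0.9],"dr":[0,0,0]},{"delta_pos":[0,0,-0.9],"dr":[0,0,0]},{"delta_pos":[0,0,-0.9],"dr":[0,0,0]},{"delta_pos":[0,0,-0.9],"dr":[0,0,0]},{"delta_pos":[0,0,-0.5],"dr":[0,0,0]},{"delta_pos":[0,0,-0.3],"dr":[0,0,0]},{"delta_pos":[0,0,0],"dr":[0,0,0]}]'
python3 -m handwheel '[{"delta_pos":[0,0,0],"dr":[0,0,0]},{"delta_pos":[0,0,0],"dr":[0,0,0]},{"delta_pos":[0,0,0],"dr":[0,0,0]},{"delta_pos":[0,0,0],"dr":[0,0,0]},{"delta_pos":[0,0,0],"dr":[0,0,0]},{"delta_pos":[0,0,0],"dr":[0,0,0]},{"delta_pos":[0,0,0],"dr":[0,0,0]},{"delta_pos":[0,0,0],"dr":[0,0,0]},{"delta_pos":[0,0,0],"dr":[0,0,0]}]' 1 30
python3 - <<'E'
from h import *
save('top','t4.png');save('scene','s4.png')
a=cv2.imread('pics/t4.png')[120:230,320:410];b=cv2.imread('pics/s4.png')[220:350,100:260]
a=cv2.resize(a,None,fx=4,fy=4);b=cv2.resize(b,(400,440*1));cv2.imwrite('pics/c4.png',np.hstack([a,cv2.resize(b,(400,a.shape[0]))]))
E
```

```text
t: 17.7
eef_pos: [0.6385, 0.0277, 0.0859]
ee_rot: [-3.142, -0.002, -2.849]
force: [0.3, 0.7, 0.4]
width: 0.0876
gripper_force: 0.0
t: 18.6
eef_pos: [0.6388, 0.0284, 0.0868]
ee_rot: [-3.142, -0.0, -2.848]
force: [0.3, 0.4, 0.6]
width: 0.0258
gripper_force: 30.0
```

View pics/c4.png

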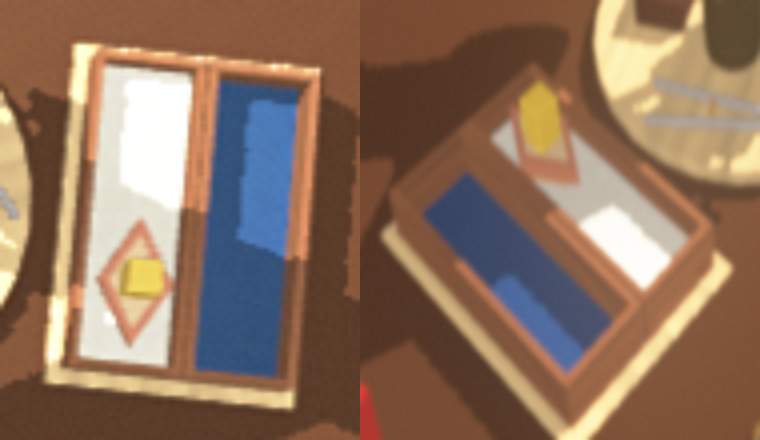

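Yellow lies lengthwise in the white tray at about (140,283) of the crop, inside its walls. Blue is gripped at width 26 mm, so on to the gauge.

```bash
python3 -m handwheel '[{"delta_pos":[0,0,0.5],"dr":[0,0,0]},{"delta_pos":[0,0,0.9],"dr":[0,0,0]},{"delta_pos":[0,0,0.9],"dr":[0,0,0]},{"delta_pos":[0,0,0.7],"dr":[0,0,0]},{"delta_pos":[-0.5,0.91,0],"dr":[0,0,0]},{"delta_pos":[-0.5,0.91,0],"dr":[0,0,0]},{"delta_pos":[-0.5,0.91,0],"dr":[0,0,0]},{"delta_pos":[-0.5,0.91,0],"dr":[0,0,0]},{"delta_pos":[-0.5,0.91,0],"dr":[0,0,0]},{"delta_pos":[-0.5,0.91,0],"dr":[0,0,0]}]'
python3 -m handwheel '[{"delta_pos":[-0.5,0.91,0],"dr":[0,0,0]},{"delta_pos":[-0.5,0.91,0],"dr":[0,0,0]},{"delta_pos":[-0.5,0.91,0],"dr":[0,0,0]},{"delta_pos":[-0.5,0.91,0],"dr":[0,0,0]},{"delta_pos":[0,0,-0.8],"dr":[0,0,0]},{"delta_pos":[0,0,-0.9],"dr":[0,0,0]},{"delta_pos":[0,0,-0.9],"dr":[0,0,0]},{"delta_pos":[0,0,-0.5],"dr":[0,0,0]},{"delta_pos":[0,0,0],"dr":[0,0,0]},{"delta_pos":[0,0,0],"dr":[0,0,0]}]'
python3 -m handwheel '[{"delta_pos":[0,0,-0.1],"dr":[0,0,0]},{"delta_pos":[0,0,-0.1],"dr":[0,0,0]},{"delta_pos":[0,0,0],"dr":[0,0,0]},{"delta_pos":[0,0,0],"dr":[0,0,0]}]'
```

```text
t: 19.7
eef_pos: [0.5479, 0.1931, 0.1766]
ee_rot: [3.142, -0.0, -2.848]
force: [0.0, 0.9, -1.4]
width: 0.0259
gripper_force: 30.0
t: 20.7
eef_pos: [0.489, 0.3014, 0.084]
ee_rot: [-3.141, -0.0, -2.848]
force: [-0.0, -0.1, -0.7]
width: 0.026
gripper_force: 30.0
t: 21.1
eef_pos: [0.4889, 0.3014, 0.0782]
ee_rot: [3.141, 0.0, -2.848]
force: [-0.2, -0.1, -1.7]
width: 0.026
gripper_force: 30.0
```

```bash
python3 -m handwheel '[{"delta_pos":[0,0,-0.05],"dr":[0,0,0]},{"delta_pos":[0,0,-0.05],"dr":[0,0,0]},{"delta_pos":[0,0,0],"dr":[0,0,0]},{"delta_pos":[0,0,0],"dr":[0,0,0]},{"delta_pos":[0,0,0],"dr":[0,0,0]}]'
```

```text
t: 21.6
eef_pos: [0.4888, 0.3014, 0.0749]
ee_rot: [-3.142, 0.0, -2.848]
force: [0.2, -0.5, -2.2]
width: 0.0259
gripper_force: 30.0
```

```bash
python3 -m handwheel '[{"delta_pos":[0,0,-0.1],"dr":[0,0,0]},{"delta_pos":[0,0,-0.1],"dr":[0,0,0]},{"delta_pos":[0,0,0],"dr":[0,0,0]},{"delta_pos":[0,0,0],"dr":[0,0,0]}]'
python3 -m handwheel '[{"delta_pos":[0,0,-0.05],"dr":[0,0,0]},{"delta_pos":[0,0,-0.05],"dr":[0,0,0]},{"delta_pos":[0,0,0],"dr":[0,0,0]},{"delta_pos":[0,0,0],"dr":[0,0,0]},{"delta_pos":[0,0,0],"dr":[0,0,0]}]'
```

```text
t: 22.0
eef_pos: [0.4888, 0.3013, 0.0686]
ee_rot: [-3.141, -0.0, -2.848]
force: [-0.3, 0.2, -1.4]
width: 0.0258
gripper_force: 30.0
t: 22.5
eef_pos: [0.489, 0.3015, 0.0667]
ee_rot: [3.141, 0.001, -2.847]
force: [-3.4, 0.3, 6.2]
width: 0.0258
gripper_force: 30.0
```

Blue is thin too, with contact at 0.0667. It goes in the white tray at the far end, 110 mm from the first.

```bash
python3 -m handwheel '[{"delta_pos":[0,0,0.5],"dr":[0,0,0]},{"delta_pos":[0,0,1],"dr":[0,0,0]},{"delta_pos":[0,0,1],"dr":[0,0,0]},{"delta_pos":[0,0,1],"dr":[0,0,0]},{"delta_pos":[0,0,1],"dr":[0,0,0]},{"delta_pos":[0,0,1],"dr":[0,0,0]},{"delta_pos":[0,-0.1,0.9],"dr":[0,0,0]},{"delta_pos":[0.17,-0.95,0],"dr":[0,0,0]},{"delta_pos":[0.17,-0.95,0],"dr":[0,0,0]},{"delta_pos":[0.17,-0.95,0],"dr":[0,0,0]}]'
python3 -m handwheel '[{"delta_pos":[0.17,-0.95,0],"dr":[0,0,0]},{"delta_pos":[0.17,-0.95,0],"dr":[0,0,0]},{"delta_pos":[0.17,-0.95,0],"dr":[0,0,0]},{"delta_pos":[0.17,-0.95,0],"dr":[0,0,8.2]},{"delta_pos":[0.17,-0.95,0],"dr":[0,0,8.2]},{"delta_pos":[0.17,-0.95,0],"dr":[0,0,8.2]},{"delta_pos":[0.17,-0.95,0],"dr":[0,0,8.2]},{"delta_pos":[0.17,-0.95,0],"dr":[0,0,8.2]},{"delta_pos":[0.17,-0.95,0],"dr":[0,0,8.2]},{"delta_pos":[0.17,-0.95,0],"dr":[0,0,8.2]}]'
python3 -m handwheel '[{"delta_pos":[0.17,-0.95,0],"dr":[0,0,8.2]},{"delta_pos":[0.17,-0.95,0],"dr":[0,0,0]},{"delta_pos":[0.17,-0.95,0],"dr":[0,0,0]},{"delta_pos":[0.17,-0.95,0],"dr":[0,0,0]},{"delta_pos":[0.17,-0.95,0],"dr":[0,0,0]},{"delta_pos":[0,0,0],"dr":[0,0,0]},{"delta_pos":[0,0,0],"dr":[0,0,0]}]'
```

```text
t: 23.5
eef_pos: [0.504, 0.2121, 0.258]
ee_rot: [3.141, 0.0, -2.847]
force: [-0.6, 1.2, -1.0]
width: 0.0261
gripper_force: 30.0
t: 24.5
eef_pos: [0.5551, -0.0733, 0.2578]
ee_rot: [-3.142, 0.0, -1.84]
force: [-0.3, 0.2, 0.1]
width: 0.0256
gripper_force: 30.0
t: 25.2
eef_pos: [0.5803, -0.2152, 0.2572]
ee_rot: [3.141, 0.0, -1.704]
force: [0.2, 0.3, -1.4]
width: 0.0259
gripper_force: 30.0
```

```bash
python3 -m handwheel '[{"delta_pos":[0.2,-0.91,0],"dr":[0,0,0]},{"delta_pos":[0,0,-0.7],"dr":[0,0,0]},{"delta_pos":[0,0,-1],"dr":[0,0,0]},{"delta_pos":[0,0,-1],"dr":[0,0,0]},{"delta_pos":[0,0,-1],"dr":[0,0,0]},{"delta_pos":[0,0,-1],"dr":[0,0,0]},{"delta_pos":[0,0,-0.9],"dr":[0,0,0]},{"delta_pos":[0,0,-0.4],"dr":[0,0,0]},{"delta_pos":[0,0,0],"dr":[0,0,0]},{"delta_pos":[0,0,0],"dr":[0,0,0]}]'
```

```text
t: 26.2
eef_pos: [0.5875, -0.2418, 0.079]
ee_rot: [-3.14, -0.0, -1.702]
force: [0.4, 0.6, -0.9]
width: 0.0256
gripper_force: 30.0
```

```bash
python3 -m handwheel '[{"delta_pos":[0,0,-0.15],"dr":[0,0,0]},{"delta_pos":[0,0,-0.1],"dr":[0,0,0]},{"delta_pos":[0,0,-0.07],"dr":[0,0,0]},{"delta_pos":[0,0,0],"dr":[0,0,0]},{"delta_pos":[0,0,0],"dr":[0,0,0]},{"delta_pos":[0,0,0],"dr":[0,0,0]}]'
```

```text
t: 26.8
eef_pos: [0.5871, -0.242, 0.0698]
ee_rot: [-3.14, -0.0, -1.702]
force: [-1.9, 1.3, 7.1]
width: 0.0259
gripper_force: 30.0
```

```bash
python3 -m handwheel '[{"delta_pos":[0,0,0.03],"dr":[0,0,0]},{"delta_pos":[0,0,0],"dr":[0,0,0]},{"delta_pos":[0,0,0],"dr":[0,0,0]},{"delta_pos":[0,0,0],"dr":[0,0,0]},{"delta_pos":[0,0,0],"dr":[0,0,0]},{"delta_pos":[0,0,0],"dr":[0,0,0]},{"delta_pos":[0,0,0.4],"dr":[0,0,0]},{"delta_pos":[0,0,0.9],"dr":[0,0,0]},{"delta_pos":[0,0,1],"dr":[0,0,0]},{"delta_pos":[0,0,1],"dr":[0,0,0]}]' -1
python3 -m handwheel '[{"delta_pos":[0,0,1],"dr":[0,0,0]},{"delta_pos":[0,0,1],"dr":[0,0,0]},{"delta_pos":[0,0.5,0.5],"dr":[0,0,0]},{"delta_pos":[0,0.9,0],"dr":[0,0,0]},{"delta_pos":[0,0,0],"dr":[0,0,0]},{"delta_pos":[0,0,0],"dr":[0,0,0]},{"delta_pos":[0,0,0],"dr":[0,0,0]}]'
python3 - <<'E'
from h import *
save('wrist','w5.png');save('top','t5.png');save('scene','s5.png')
a=cv2.imread('pics/w5.png')[0:260,0:512];b=cv2.imread('pics/s5.png')[180:350,100:340]
cv2.imwrite('pics/c5.png',np.hstack([cv2.resize(a,(400,300)),cv2.resize(b,(400,300))]))
E
```

```text
t: 27.8
eef_pos: [0.5866, -0.242, 0.1701]
ee_rot: [-3.141, -0.0, -1.703]
force: [0.3, -0.3, 0.4]
width: 0.0876
gripper_force: 0.0
t: 28.5
eef_pos: [0.5864, -0.1998, 0.2429]
ee_rot: [3.141, -0.0, -1.702]
force: [-0.7, 0.5, -0.4]
width: 0.0876
gripper_force: 0.0
```

View pics/c5.png

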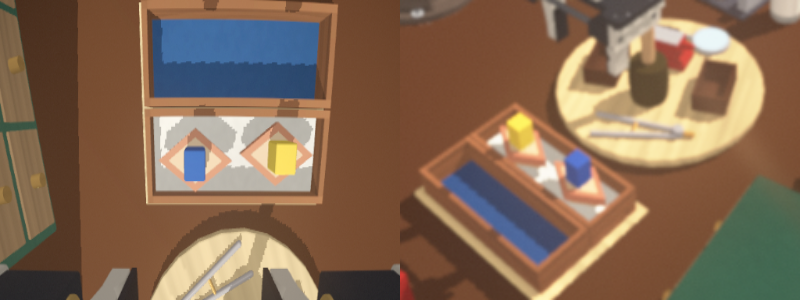

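Both lozenges lie level and lengthwise in the white tray, blue at (196,160) and yellow at (277,153) of the crop. They're within a few mm of its centre line and free of the gripper, and the mallet and compass are undisturbed.

```bash
python3 -c "
from station import *
print(job_done())"
```

```text
the job is handed in; nothing more can be done
None
```

Both lozenges measured thin on the gauge and now lie released, lengthwise in the white-floored shallow tray; the job was handed in at about 29 s of the 69 s allowed, and the hand-in returned no verdict.

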